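# Pass the shuttle through the inspection arch to the index mark

### The job

Slide the shuttle, with the housing lying in it, to the left (+y) along its track and through the grey inspection arch until the shuttle's pointer is lined up with the index mark beside the track. The arch is too low for a hand: move the shuttle by its right handle, let go before the arch, then take it again by its left handle beyond the arch and draw it on. Do not touch the arch, keep the housing lying in its nest, leave the other things on the bench where they are, and let go at the end.

Things in the scene. Friction and masses are not known exactly. Their poses are not given: they have to be found in the camera images.
- fixture: Fixed dark steel track on the bench, 110 mm wide and 26 mm high, running along its own y axis (roughly robot's right to left) from y = -315 to +395 mm. Origin: on the bench, on the track's centre line, right below the middle of the arch.
- shuttle (a joint): Sliding of the shuttle along the track's +y, 0 to 0.37 m, stiff: it needs about 3 N and stays where it is left. The shuttle's centre is at y = joint - 0.145 m in the track's frame. Shuttle: aluminium plate 100 mm wide, 300 mm long along the track, its upper face 39 mm above the bench, with an upright black handle at each end and a nest for the housing in the middle.
- right_handle (a point): Middle of the top of the shuttle's right (-y) handle, 89 mm above the bench. The handle is an upright black block 16 mm thick across the track, 34 mm along it, 50 mm tall above the plate; its middle is 125 mm from the shuttle's centre. Axes as the track's.
- left_handle (a point): Middle of the top of the shuttle's left (+y) handle, same shape as the right one, 250 mm from it. At the start it is under the arch.
- shuttle_pointer (a point): Tip of the small black triangle on the far (+x) long edge of the shuttle plate, at the middle of its length (60 mm across from the centre line), 39 mm above the bench. Axes as the track's.
- nest (a point): Centre of the nest's floor, the plate's upper face at the shuttle's centre. The nest is 76 x 162 mm inside with a rim 8 mm high; the housing has 3 mm of play across the track and 21 mm along it, either way. Axes as the track's.
- housing: Loose black plastic switch housing 70 x 120 x 28 mm (with terminals 33 mm) lying in the nest, 120 mm along the track; origin at the centre of its underside.
- arch: Grey inspection arch fixed over the track. Origin as the track's; it spans 240 mm across the track (two posts, 30 mm thick, their inner faces 90 mm from the centre line), is 80 mm deep along the track (y from -40 to +40 mm), its opening is 115 mm high and its top is at 200 mm. The handles and the housing pass under it, a hand does not.
- index: Fixed aluminium index block beside the far (+x) edge of the track, beyond the arch, 60 mm long with its arrow, 44 mm wide and 40 mm high, with a flat arrow and a thin black line pointing at the track. Origin on the bench below the arrow's tip; axes as the track's.
- index_tip (a point): Tip of the index arrow, 40 mm above the bench. Lined up: the shuttle's pointer is level with it, at the same place along the track.
- bin: Red plastic bin 130 x 150 x 85 mm with black parts, loose, bystander; origin under its centre.
- driver: Black straight power screwdriver with a yellow band, 260 mm long, 42 mm thick, lying on the bench, bystander; origin under its middle, its bit along +x of its own.
- selector: Black selector box 110 x 220 x 50 mm with four white keys and short pins, 80 mm high with them, bystander; origin under its centre.
Mind the look-alikes: they are no part of the job. Leave any green, purple or red look-alike of the housing alone.

How it is judged:
At the end, for the whole second after the job is handed in: The shuttle stands still with its pointer within 8 mm of the index tip along the track, and the housing lies flat in its nest (within 8 mm of its centre across the track and 26 mm along it, 5 mm in height, 0.1 rad) (y of shuttle_pointer in the frame of index between -0.008 and 0.008 m and velocity of joint shuttle between -0.005 and 0.005 m/s and x of housing in the frame of nest between -0.008 and 0.008 m and y of housing in the frame of nest between -0.026 and 0.026 m and z of housing in the frame of nest between -0.005 and 0.005 m and angle between housing's own z axis and vertical below 0.1 rad); the robot touches nothing.
It fails at once if the robot touches the inspection arch (over 2 N) (contact force between any of the arm, the fingers and arch above 2 N).
It fails at once if the housing comes out of its nest (20 mm off centre across the track, 35 mm along it, 15 mm up, or tipped 0.3 rad) (x of housing in the frame of nest above 0.02 m or x of housing in the frame of nest below -0.02 m or y of housing in the frame of nest above 0.035 m or y of housing in the frame of nest below -0.035 m or z of housing in the frame of nest above 0.015 m or angle between housing's own z axis and vertical above 0.3 rad).
It fails at once if a bystander (bin, screwdriver, selector box) is moved by more than 30 mm (distance of any of bin, driver, selector from where it was at the start of the episode above 0.03 m).
It also fails if it takes over 53 s, if anything falls off the work surface, if the arm or the gripper's body presses on something with over 40 N, if the wrist force passes 120 N, or if a joint passes its speed limit or range.

### The arm

A 6-joint arm with a two-finger parallel gripper is mounted at the origin on the work surface. World frame = base frame: x ahead of the robot, y to its left, z up, the work surface at z = 0. Lengths are in m, angles in rad, forces in N, time in s.
With the tool pointing down it reaches from about 0.375 to 0.9 m from the base axis. Payload 3.1 kg.
Tool frame: the origin (TCP) lies midway between the tips of the shut fingers; the grasp point (between the pads) lies 19 mm behind it; z points along the fingers, y is the line along which they close (so a half turn about z gives the same grasp; the last joint's range is limited). The gripper opens to 87 mm and grips with 3 to 60 N. Pads are 19 mm wide; open, the fingers measure 117 mm over their backs; the gripper's body (75 mm by 190 mm) begins 51 mm behind the grasp point.
Start: joints at [-1.292, 0.527, 1.433, -0, 1.181, -0.178], TCP at [0.276, -0.561, 0.223] pointing down, gripper open.
Joint ranges: [-3.08, 3.08], [-0.75, 2.2], [0.22, 2.44], [-1.43, 4.57], [0, 2.65], [-2.85, 2.85]. Speed limits (rad/s): [2.79, 2.79, 3.14, 3.14, 3.14, 3.14].

### API

Orientations are given as a unit quaternion [x, y, z, w].
In Python, from rig import robot gives the robot as it stands. The module is installed in compiled form; this text tells all that it offers.
- The arm moves only by the tool play_rows, never from a script. Its arguments are lists of equal length, an entry for each row: "gripper": the closure, from -1 (fully open) to 1 (shut); "delta_pos": the shift along the tool's x, y, z in cm, a list of three; "turn": the turn, a rotation vector about the tool's x, y, z in rad, a list of three. A call has 1 to 12 rows; each row is the pose to reach, as a shift and turn from the pose commanded when the call began, along the tool's axes at that moment; what a row does not reach only later rows make up. A row lasts 1/8 s, in which the tool goes at most 62.5 mm and 10.7 degrees, less where a joint would pass 70% of its speed; a pose out of reach is approached as far as the arm can. A call with a gripper value outside its range is refused whole. The fingers move at their own pace and stop on an object; "squeeze" is the grip in N (left out, the last holds). Time passes only in rows, so rows that repeat a pose let the fingers close. It gives the time, the measured TCP pose, the force, the opening and the grip force at its end, in the units of the state.
- robot.get_obs(): the state, without advancing time (a new reading comes with each control period).
- robot.camera(name): name is "side" or "top"; returns a dict with "color" (480x640x3 uint8, red, green, blue), "vfov" (degrees; the focal length in pixels is half the picture's height over the tangent of half this angle, whatever the lens; pixels are square), "cx", "cy" (the principal point, pixels), "k1" (the pictures are not rectified: a ray, as slopes to the right and down, at radius r is drawn at 1 + k1 r^2 times it, then the intrinsics apply), "R" (3x3) and "t" (3): a world point X has camera coordinates R X + t. Camera axes: x right, y down, z forward; pixel columns grow to the right and rows downward; lengths in m; the calibration is good to about 2 mm. A picture is of the moment at which its call begins. There is no depth.
- robot.hand_in(): hands the job in; it is judged then, once.
The state is a dict: "time": time; "q": joint angles; "joint_velocities": joint speeds; "joint_torque": joint torques, N m; "position": TCP position; "tool_rot": TCP orientation; "ft_force": force on the tool from outside, world axes, zero at the start; "moment": the same for the moment, N m; "grip_width": finger opening in m; "grip_force": force on a finger pad.
Only numpy, scipy, OpenCV 4.12 (cv2) and the standard library are available. Lean on these libraries where they do the work, as an engineer would, in place of code of your own. Each camera call takes 0.05 s, during which the arm holds its last target. There are 200 camera calls.

## Working session

There is one attempt and no reset: what is moved stays moved. The work goes in short steps, Python scripts to look and compute and a tool call to move; the robot and the scene stay as the last step left them, time stands still between calls to the robot, and variables do not carry over. Pictures are saved under pics/ and viewed, at most 10 in all, crops included, and the job is handed in when it is done.

Besides the shell and the picture viewer there is one more tool, called after ">>>" as a command line: name --argument value ..., lists and objects as JSON in quotes. play_rows: Moves the arm, as the interface text tells. Its arguments: {"type":"object","properties":{"gripper":{"type":"array","items":{"type":"number"}},"delta_pos":{"type":"array","items":{"type":"array","items":{"type":"number"}}},"turn":{"type":"array","items":{"type":"array","items":{"type":"number"}}},"squeeze":{"type":"number"}},"required":["gripper","delta_pos","turn"]}

```bash
mkdir -p pics; cat > h.py <<'E'
import numpy as np, cv2, pickle
from rig import robot
def snap(name,fn):
    c=robot.camera(name); cv2.imwrite('pics/'+fn+'.png',c['color'][:,:,::-1]); pickle.dump(c,open('pics/'+fn+'.pkl','wb')); return c
def load(fn): return pickle.load(open('pics/'+fn+'.pkl','rb'))
def K(c):
    f=240/np.tan(np.radians(c['vfov'])/2); return np.array([[f,0,c['cx']],[0,f,c['cy']],[0,0,1.]]),np.array([c['k1'],0,0,0,0.])
def px2w(c,uv,z):
    k,d=K(c); n=cv2.undistortPoints(np.array(uv,float).reshape(-1,1,2),k,d,None,None).reshape(-1,2)
    R,t=np.array(c['R']),np.array(c['t']); C=-R.T@t
    r=np.c_[n,np.ones(len(n))]@R
    return C+r*((np.broadcast_to(z,len(n))-C[2])/r[:,2])[:,None]
def w2px(c,X):
    k,d=K(c); return cv2.projectPoints(np.array(X,float).reshape(-1,1,3),cv2.Rodrigues(np.array(c['R']))[0],np.array(c['t'],float),k,d)[0].reshape(-1,2)
E
python3 - <<'E'
from h import *
for n in('top','side'):
    c=snap(n,n+'0'); print(n,c['vfov'],c['k1'],-np.array(c['R']).T@c['t'])
print(robot.get_obs())
E
```

```text
top 52.51128372379124 -0.13066300197726596 [0.23811925 0.00514308 1.43371143]
side 43.332038328698836 0.007345873097254829 [ 0.06467729 -1.00715074  1.47810844]
{'time': 0.1, 'q': array([-1.29246495e+00,  5.28403378e-01,  1.43377745e+00,  2.95946026e-05,
        1.18137866e+00, -1.78482857e-01]), 'joint_velocities': array([-0.00176234, -0.00035345, -0.00371263,  0.00090853,  0.00088637,
       -0.00052302]), 'joint_torque': array([ 2.53448854e-05, -4.40988028e+01, -1.77150500e+01,  6.34493446e-02,
        5.33559930e-02, -4.13491159e-05]), 'position': array([ 0.27554287, -0.56025254,  0.22164989]), 'tool_rot': array([ 9.74029105e-01,  2.26420706e-01, -3.54091551e-05, -9.82875185e-04]), 'ft_force': array([-0.27569292, -0.57739139,  0.3814718 ]), 'moment': array([-0.02214076, -0.02612965,  0.02639525]), 'grip_force': 0.0, 'grip_width': 0.0872139388964498}
```

View pics/top0.png

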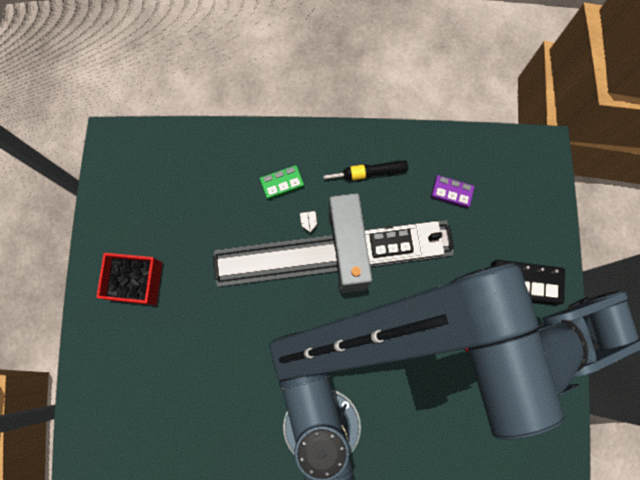

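View pics/side0.png

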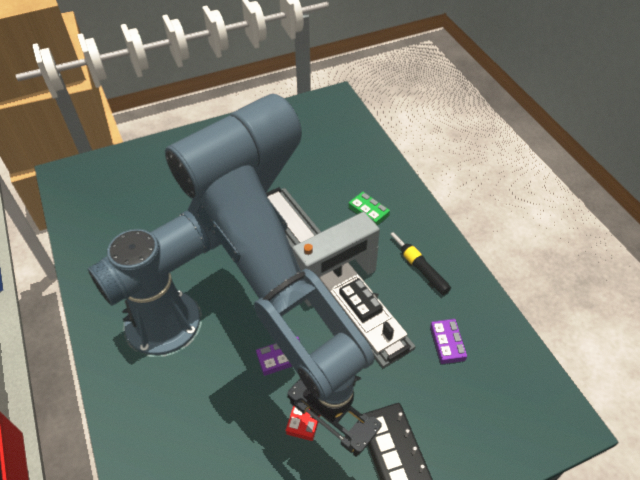

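The top view shows the track running from (216,266) to (452,238), with the arch at (351,243), the index arrow at (308,222) and the right handle near (436,237). The housing in the nest at (391,242) is the only black one on the shuttle. The green (281,181), purple (454,190) and other purple and red blocks (side view) are off the track and must stay put. I'll confirm this in an enlarged crop.

```bash
python3 - <<'E'
from h import *
c=load('top0'); im=c['color'][185:300,205:465,::-1]
cv2.imwrite('pics/crop.png',cv2.resize(im,None,fx=3,fy=3,interpolation=cv2.INTER_CUBIC))
E
```

```text
(no output)
```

View pics/crop.png

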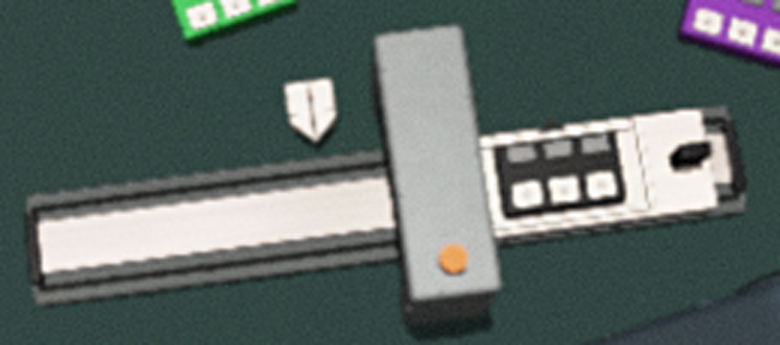

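```bash
python3 - <<'E'
from h import *
from scipy.optimize import least_squares
c=load('top0')
cr=lambda p:(np.array(p,float)+.5)/3-.5+[205,185]
P=[(.055,.395,.026),(-.055,.395,.026),(.055,-.315,.026),(-.055,-.315,.026),(.12,.04,.2),(.12,-.04,.2),(-.12,-.04,.2),(-.12,.04,.2)]
U=cr([(28,197),(38,303),(728,107),(745,212),(375,38),(462,28),(500,288),(413,297)])
def tf(p,L):
    L=np.atleast_2d(L);s,k=np.sin(p[2]),np.cos(p[2]);return np.c_[p[0]+k*L[:,0]-s*L[:,1],p[1]+s*L[:,0]+k*L[:,1],L[:,2]]
r=least_squares(lambda p:(w2px(c,tf(p,P))-U).ravel(),[.6,-.05,0.1],loss='soft_l1')
p=r.x;print(p,np.round(r.fun.reshape(-1,2),1).tolist())
np.save('pose.npy',p)
s,k=np.sin(p[2]),np.cos(p[2])
def inv(w): d=w[:,:2]-p[:2]; return np.c_[k*d[:,0]+s*d[:,1],-s*d[:,0]+k*d[:,1]]
W=px2w(c,cr([(552,122),(316,142),(698,148),(680,160),(703,145)]),[.039,.04,.089,.089,.089])
print(np.round(W,4),np.round(inv(W),4))
for q in(0,.005,.01,.02): print(q,np.round((w2px(c,tf(p,[(.06,q-.145,.039),(0,q-.27,.089),(0,q-.27,.039)]))-[205,185])*3,0).tolist())
E
```

```text
[ 0.5051229  -0.0622027   0.15081012] [[-1.4, -0.7], [-1.5, 0.6], [0.8, -0.7], [1.8, 0.0], [-0.5, -1.0], [0.4, -1.4], [1.3, 1.4], [-0.7, 2.4]]
[[ 0.5819 -0.1834  0.039 ]
 [ 0.5565  0.0485  0.04  ]
 [ 0.5473 -0.3161  0.089 ]
 [ 0.5353 -0.2985  0.089 ]
 [ 0.5504 -0.321   0.089 ]] [[ 0.0577 -0.1313]
 [ 0.0674  0.1017]
 [ 0.0036 -0.2573]
 [-0.0057 -0.2381]
 [ 0.0058 -0.2627]]
0 [[564.0, 117.0], [711.0, 149.0], [698.0, 160.0]]
0.005 [[559.0, 118.0], [705.0, 150.0], [694.0, 161.0]]
0.01 [[554.0, 118.0], [700.0, 150.0], [689.0, 161.0]]
0.02 [[544.0, 120.0], [690.0, 152.0], [679.0, 163.0]]
```

The pose fit is consistent: track at (0.505, -0.062), yaw 0.151, and the shuttle needs to travel about 0.233 m. Next I'll write a helper that computes the move numbers and hover over the right handle.

```bash
cat >> h.py <<'E'
from scipy.spatial.transform import Rotation as Ro
def T(L):
    p=np.load('pose.npy');s,k=np.sin(p[2]),np.cos(p[2]);return np.array([p[0]+k*L[0]-s*L[1],p[1]+s*L[0]+k*L[1],L[2]])
def go(w,yaw=None):
    "shift (cm) and turn to bring TCP to world w with tool down, tool y along the track's x"
    p=np.load('pose.npy'); o=robot.get_obs(); R=Ro.from_quat(o['tool_rot']); a=p[2]
    G=Ro.from_matrix(np.array([[-np.sin(a),np.cos(a),0],[np.cos(a),np.sin(a),0],[0,0,-1]]).T@np.diag([1,1,1])) if 0 else Ro.from_matrix(np.c_[[-np.sin(a),np.cos(a),0],[np.cos(a),np.sin(a),0],[0,0,-1]])
    print('cm',np.round(R.inv().apply(np.array(w)-o['position'])*100,2),'turn',np.round((R.inv()*G).as_rotvec(),3))
E
python3 - <<'E'
from h import *
print(T((.002,-.258,.2))); go(T((.002,-.258,.2)))
E
```

```text
[ 0.54586189 -0.31697384  0.2       ]
cm [34.99 -9.91  2.2 ] turn [-1.000e-03 -2.000e-03 -1.265e+00]
```

>>> play_rows --gripper '[-1,-1,-1,-1,-1,-1,-1,-1,-1,-1,-1,-1]' --delta_pos '[[3.5,-1,0.2],[7,-2,0.4],[10.5,-3,0.6],[14,-4,0.8],[17.5,-5,1],[21,-6,1.2],[24.5,-7,1.4],[28,-8,1.6],[31.5,-9,1.9],[35,-9.9,2.2],[35,-9.9,2.2],[35,-9.9,2.2]]' --turn '[[0,0,-0.127],[0,0,-0.253],[0,0,-0.38],[0,0,-0.506],[0,0,-0.633],[0,0,-0.759],[0,0,-0.886],[0,0,-1.012],[0,0,-1.139],[0,0,-1.265],[0,0,-1.265],[0,0,-1.265]]'

```text
time: 1.6
position: [0.5457, -0.3177, 0.2001]
tool_rot: [0.652, 0.758, -0.0, -0.0]
ft_force: [-1.0, -0.6, -0.1]
grip_width: 0.0872
grip_force: 0.0
```

```bash
python3 - <<'E'
from h import *
c=snap('side','side1'); im=c['color'][170:400,250:470,::-1]
o=robot.get_obs();print(o['position'],o['tool_rot'],w2px(c,[T((0,-.258,.089)),T((0,-.008,.089)),T((.06,-.131,.039))]))
cv2.imwrite('pics/c1.png',cv2.resize(im,None,fx=2.6,fy=2.6,interpolation=cv2.INTER_CUBIC))
E
```

```text
[ 0.54544224 -0.31810988  0.20029923] [ 6.52208290e-01  7.58039684e-01 -2.39060665e-04 -3.56661848e-04] [[387.65606505 326.04986491]
 [336.21461511 262.34502943]
 [377.08352037 292.79840535]]
```

View pics/c1.png

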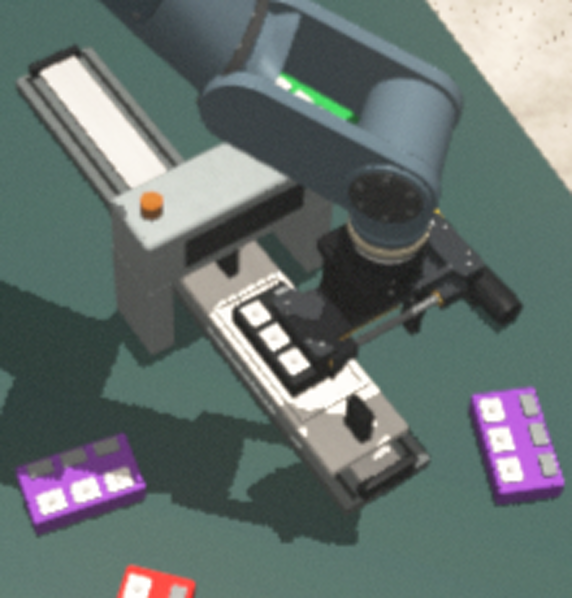

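The handle top is at crop (357,400), which is side pixel (387,324). That matches the prediction (388,326) within about 5 mm, and the hand is lined up above it. Descending and gripping.

>>> play_rows --gripper '[-1,-1,-1,-1,-1,-1,1,1,1,1,1,1]' --delta_pos '[[0.3,0,3],[0.3,0,6],[0.3,0,9],[0.3,0,12],[0.3,0,14.4],[0.3,0,14.4],[0.3,0,14.4],[0.3,0,14.4],[0.3,0,14.4],[0.3,0,14.4],[0.3,0,14.4],[0.3,0,14.4]]' --turn '[[0,0,0],[0,0,0],[0,0,0],[0,0,0],[0,0,0],[0,0,0],[0,0,0],[0,0,0],[0,0,0],[0,0,0],[0,0,0],[0,0,0]]' --squeeze 20

```text
time: 3.15
position: [0.5457, -0.3146, 0.0566]
tool_rot: [0.652, 0.758, 0.0, -0.0]
ft_force: [-0.0, 0.0, -0.3]
grip_width: 0.0352
grip_force: 0.0
```

```bash
python3 - <<'E'
from h import *
o=robot.get_obs();print(o['q'],o['position'],o['ft_force'],o['moment'],o['grip_width'],o['grip_force'])
a=np.array([[np.sin(.5284),np.sin(.5284+1.43378)],[np.sin(o['q'][1]),np.sin(o['q'][1]+o['q'][2])]])
L=np.linalg.solve(a,[np.hypot(.27554,.56025),np.hypot(*o['position'][:2])]);print(L)
E
```

```text
[-7.00169068e-01  7.47552941e-01  1.54013950e+00  5.97123512e-06
  8.53946815e-01 -8.51214243e-01] [ 0.54569529 -0.31464009  0.05657072] [-0.00208001  0.01603156 -0.34805535] [ 0.03085823 -0.08773783 -0.03005701] 0.03516312841035694 0.0
[0.44936565 0.43033378]
```

>>> play_rows --gripper '[1,1,1,1,1,1]' --delta_pos '[[0,0,0],[0,0,0],[0,0,0],[0,0,0],[0,0,0],[0,0,0]]' --turn '[[0,0,0],[0,0,0],[0,0,0],[0,0,0],[0,0,0],[0,0,0]]'

```text
time: 3.9
position: [0.5473, -0.3145, 0.0565]
tool_rot: [0.652, 0.758, 0.001, 0.001]
ft_force: [5.5, 0.8, -2.7]
grip_width: 0.0156
grip_force: 20.0
```

>>> play_rows --gripper '[1,1,1,1,1,1,1,1,1,1,1,1]' --delta_pos '[[0.4,-0.0,0],[1.3,0,0],[2.5,0,0],[3.8,0,0],[5.1,0,0],[6.4,0,0],[7.7,0,0],[9,0,0],[10.3,0,0],[11.5,0,0],[12.2,0,0],[12.5,0,0]]' --turn '[[0,0,0],[0,0,0],[0,0,0],[0,0,0],[0,0,0],[0,0,0],[0,0,0],[0,0,0],[0,0,0],[0,0,0],[0,0,0],[0,0,0]]'

```text
time: 5.4
position: [0.5283, -0.1918, 0.0565]
tool_rot: [0.652, 0.759, 0.0, 0.002]
ft_force: [4.3, -2.8, -5.1]
grip_width: 0.0159
grip_force: 20.0
```

```bash
python3 - <<'E'
from h import *
c=snap('side','side2'); im=c['color'][150:380,230:470,::-1]
o=robot.get_obs();print(o['position'],o['ft_force'],o['grip_width'])
cv2.imwrite('pics/c2.png',cv2.resize(im,None,fx=2.6,fy=2.6,interpolation=cv2.INTER_CUBIC))
E
```

```text
[ 0.52821172 -0.19146424  0.05648078] [ 4.76518817 -0.82316501 -5.11142882] 0.015867252679962512
```

View pics/c2.png

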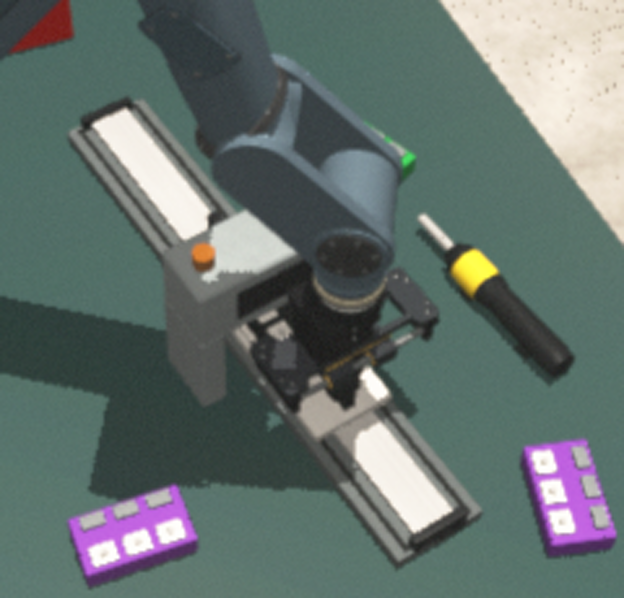

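The shuttle has followed: the left handle now shows past the arch at crop (215,217), and the hand is still clear of the arch. Releasing and rising.

>>> play_rows --gripper '[-1,-1,-1,-1,-1,-1,-1,-1,-1,-1,-1,-1]' --delta_pos '[[0,0,0],[0,0,0],[0,0,0],[0,0,0],[0,0,0],[0,0,0],[0,0,-3],[0,0,-7],[0,0,-12],[0,0,-17],[0,0,-21.5],[0,0,-21.5]]' --turn '[[0,0,0],[0,0,0],[0,0,0],[0,0,0],[0,0,0],[0,0,0],[0,0,0],[0,0,0],[0,0,0],[0,0,0],[0,0,0],[0,0,0]]'

```text
time: 6.95
position: [0.529, -0.1923, 0.2758]
tool_rot: [0.652, 0.758, 0.001, 0.005]
ft_force: [-0.4, -0.4, -0.1]
grip_width: 0.0867
grip_force: 0.0
```

>>> play_rows --gripper '[-1,-1,-1,-1,-1,-1,-1,-1,-1,-1,-1,-1]' --delta_pos '[[2,0,0],[5,0,0],[8,0,0],[11,0,0],[14,0,0],[17,0,0],[20,0,0],[23,0,0],[25,0,0],[25,0,0],[25,0,0],[25,0,0]]' --turn '[[0,0,0],[0,0,0],[0,0,0],[0,0,0],[0,0,0],[0,0,0],[0,0,0],[0,0,0],[0,0,0],[0,0,0],[0,0,0],[0,0,0]]'

```text
time: 8.45
position: [0.4891, 0.0555, 0.2711]
tool_rot: [0.652, 0.758, -0.0, -0.0]
ft_force: [0.1, 0.3, -0.2]
grip_width: 0.087
grip_force: 0.0
```

```bash
python3 - <<'E'
from h import *
c=snap('top','top3'); d=snap('side','side3')
o=robot.get_obs();print(o['position'],o['tool_rot'],o['ft_force'],o['grip_width'])
a=cv2.resize(c['color'][185:300,205:465,::-1],None,fx=3,fy=3,interpolation=cv2.INTER_CUBIC)
b=cv2.resize(d['color'][150:250,230:490,::-1],None,fx=2.5,fy=2.5,interpolation=cv2.INTER_CUBIC)
b=cv2.copyMakeBorder(b,0,0,0,780-b.shape[1],0)
cv2.imwrite('pics/c3.png',np.r_[a,b]); print(a.shape,b.shape)
for q in(.12,.13,.14): print(q,w2px(c,[T((0,q-.02,.089)),T((.06,q-.145,.039))]),w2px(d,[T((0,q-.02,.089))]))
E
```

```text
[0.48933792 0.05540205 0.27138393] [ 6.52200999e-01  7.58046060e-01 -1.18726758e-04 -1.15345791e-04] [ 0.16149766 -0.90616636 -0.29159861] 0.08676773011072023
(345, 780, 3) (250, 780, 3)
0.12 [[313.13299067 251.21614778]
 [353.00403403 229.09301616]] [[316.30714119 237.69234512]]
0.13 [[309.60496056 251.66787006]
 [349.64495397 229.51958151]] [[314.52682683 235.48768641]]
0.14 [[306.07623761 252.11957036]
 [346.28366203 229.94654414]] [[312.75678351 233.29574969]]
```

View pics/c3.png

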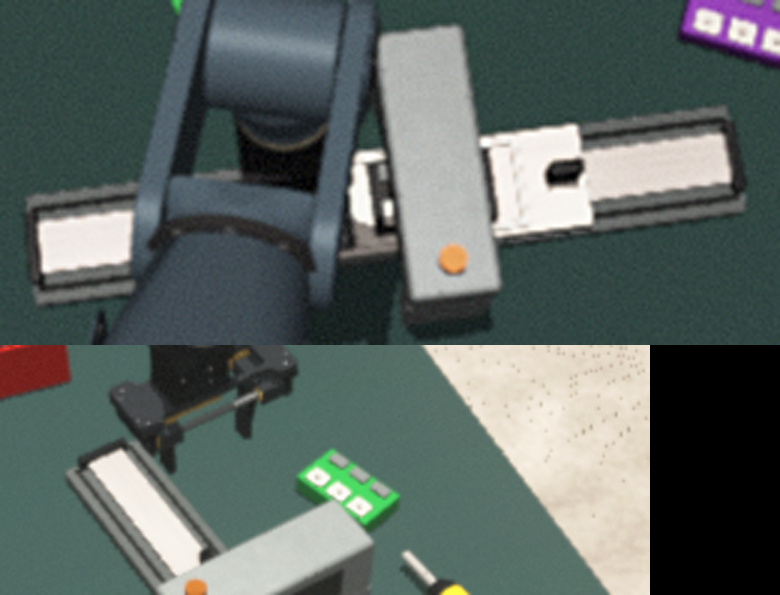

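The left handle is clear beyond the arch: it shows at crop (205,553) in the side strip, and the open hand hovers above it. Nothing else has moved. Descending on the left handle.

>>> play_rows --gripper '[-1,-1,-1,-1,-1,-1,-1,-1,-1,1,1,1]' --delta_pos '[[0,0.15,3],[0,0.15,6],[0,0.15,9],[0,0.15,12],[0,0.15,15],[0,0.15,18],[0,0.15,20],[0,0.15,21.5],[0,0.15,21.5],[0,0.15,21.5],[0,0.15,21.5],[0,0.15,21.5]]' --turn '[[0,0,0],[0,0,0],[0,0,0],[0,0,0],[0,0,0],[0,0,0],[0,0,0],[0,0,0],[0,0,0],[0,0,0],[0,0,0],[0,0,0]]'

```text
time: 10.05
position: [0.4912, 0.0562, 0.0572]
tool_rot: [0.652, 0.758, 0.0, 0.001]
ft_force: [0.2, -0.3, 0.0]
grip_width: 0.0645
grip_force: 0.0
```

>>> play_rows --gripper '[1,1,1,1,1,1,1,1,1]' --delta_pos '[[0,0,0],[0,0,0],[0,0,0],[0,0,0],[0,0,0],[0,0,0],[0,0,0],[0,0,0],[0,0,0]]' --turn '[[0,0,0],[0,0,0],[0,0,0],[0,0,0],[0,0,0],[0,0,0],[0,0,0],[0,0,0],[0,0,0]]'

```text
time: 11.18
position: [0.4898, 0.0562, 0.0564]
tool_rot: [0.652, 0.759, -0.001, -0.001]
ft_force: [-3.6, -1.9, 1.4]
grip_width: 0.0155
grip_force: 20.0
```

>>> play_rows --gripper '[1,1,1,1,1,1,1,1,1,1,1,1]' --delta_pos '[[0.3,0,0],[1.2,0,0],[2.3,0,0],[3.4,0,0],[4.5,0,0],[5.6,0,0],[6.7,0,0],[7.8,0,0],[8.9,0,0],[9.9,0,0],[10.5,0,0],[10.7,0,0]]' --turn '[[0,0,0],[0,0,0],[0,0,0],[0,0,0],[0,0,0],[0,0,0],[0,0,0],[0,0,0],[0,0,0],[0,0,0],[0,0,0],[0,0,0]]'

```text
time: 12.68
position: [0.4734, 0.162, 0.0564]
tool_rot: [0.651, 0.759, -0.001, -0.001]
ft_force: [-4.2, -4.2, 2.2]
grip_width: 0.016
grip_force: 20.0
```

```bash
python3 - <<'E'
from h import *
c=snap('top','top4'); d=snap('side','side4')
o=robot.get_obs();print(o['position'],o['ft_force'],o['grip_width'])
a=cv2.resize(c['color'][200:275,255:395,::-1],None,fx=5,fy=5,interpolation=cv2.INTER_CUBIC)
b=cv2.resize(d['color'][165:240,270:410,::-1],None,fx=3,fy=3,interpolation=cv2.INTER_CUBIC)
b=cv2.copyMakeBorder(b,0,0,0,700-b.shape[1],0)
cv2.imwrite('pics/c4.png',np.r_[a,b]); print(a.shape,b.shape)
E
```

```text
[0.47343464 0.16218814 0.05643802] [-5.32927394 -1.75818147  2.66106907] 0.016003254617035487
(375, 700, 3) (225, 700, 3)
```

View pics/c4.png

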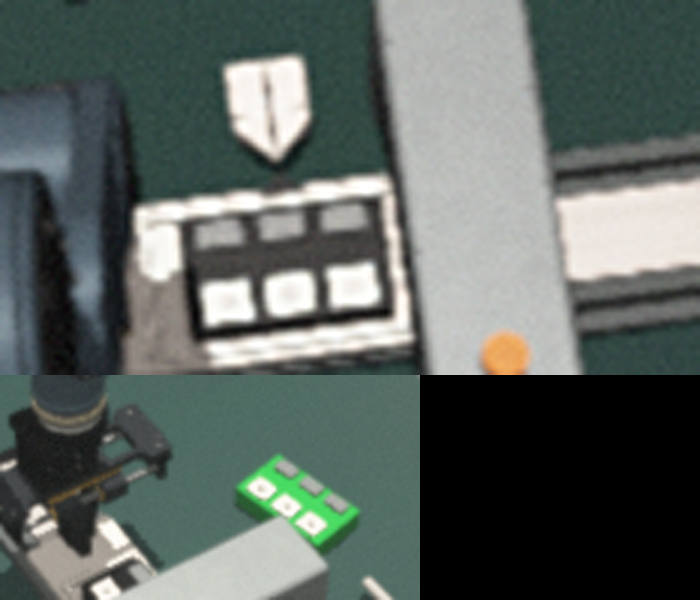

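The housing is seated in its nest. The arrow tip at (275,163) and the pointer tip at about (277,180) lie on the arrow's own line, so they are lined up within about 1–2 mm. Releasing and rising.

>>> play_rows --gripper '[-1,-1,-1,-1,-1,-1,-1,-1,-1,-1,-1,-1]' --delta_pos '[[0,0,0],[0,0,0],[0,0,0],[0,0,0],[0,0,0],[0,0,0],[0,0,-3],[0,0,-7],[0,0,-12],[0,0,-16],[0,0,-18],[0,0,-18]]' --turn '[[0,0,0],[0,0,0],[0,0,0],[0,0,0],[0,0,0],[0,0,0],[0,0,0],[0,0,0],[0,0,0],[0,0,0],[0,0,0],[0,0,0]]'

```text
time: 14.28
position: [0.4756, 0.1622, 0.2381]
tool_rot: [0.652, 0.758, 0.002, 0.001]
ft_force: [-0.2, 0.7, 0.0]
grip_width: 0.0872
grip_force: 0.0
```

```bash
python3 - <<'E'
from h import *
c=snap('top','top5')
o=robot.get_obs();print(o['position'],o['ft_force'],o['grip_width'])
a=cv2.resize(c['color'][210:260,280:360,::-1],None,fx=10,fy=10,interpolation=cv2.INTER_CUBIC)
cv2.imwrite('pics/c5.png',a)
p=np.load('pose.npy')
# where the line across the track through the arrow tip meets the pointer-tip row
t=px2w(c,[(309.7,232.2)],.04)[0]; x=np.array([np.cos(p[2]),np.sin(p[2]),0])
print((w2px(c,[t,t-.007*x,t-.02*x,t+.03*x])-[280,210])*10+4.5)
E
```

```text
[0.47461244 0.16205381 0.23673908] [ 0.04073651  0.43278764 -0.19722039] 0.08689834811802037
[[301.5        226.5       ]
 [304.45633655 249.5540808 ]
 [309.96425801 292.49351968]
 [288.90587227 128.23639793]]
```

View pics/c5.png

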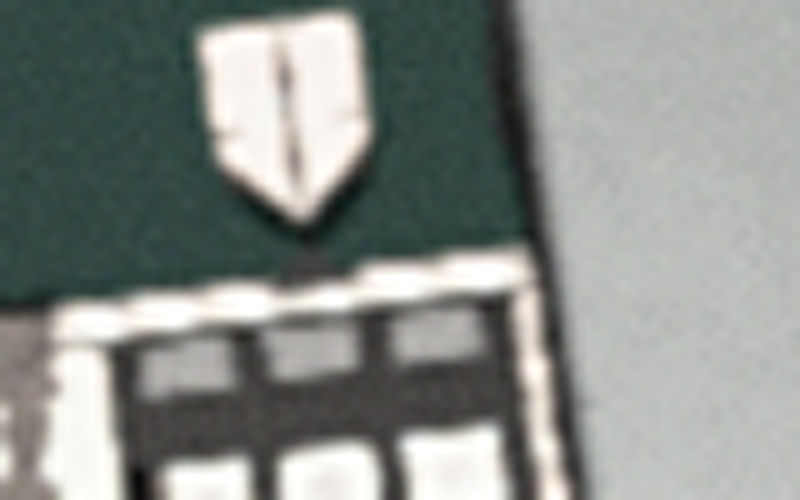

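The pointer tip at about (310,248) is within 6 enlarged pixels (about 2 mm) of the arrow tip's cross line at x≈304. The housing is flat and centred, and the hand is clear.

```bash
python3 -c "
from rig import robot
print(robot.hand_in())"
```

```text
the job is handed in; nothing more can be done
None
```

I slid the shuttle through the arch and handed the job in after about 14 s. In the last picture its pointer is within about 2 mm of the index tip, the housing lies in its nest, and the gripper is open and clear; the verdict wasn't shown.

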